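# Index the ware turntable to its next division

### The job

Unlock the indexing turntable by drawing its red spring plunger, turn the wheel counter-clockwise (seen from above) out of the red home block to the next hole of the steel dividing plate, and let the pin drop fully home there so that the wheel is locked. Do not force the pin: it must not be jammed or strained against the plate, the home block or the side of a hole, so stop pushing as soon as it drops in. The plaster vase must ride along on the wheel undisturbed, and everything else on the bench stays where it is.

Things in the scene. Friction and masses are not known exactly. Their poses are not given: they have to be found in the camera images.
- stand: Indexing turntable, fixed to the bench: green cast foot (250 mm across), steel dividing plate (312 mm across) and above it a round aluminium wheel head (220 mm across, top 91 mm above the bench). Origin on the bench, on the wheel's vertical axis; z up; its x axis points to the hole of the red home block.
- plate_centre (a point): Point on the wheel's axis, level with the plate's top face (64 mm above the bench). The plate's holes: 135 mm from the axis, 10.5 mm wide, 14 mm deep, 36 degrees apart. The first one counter-clockwise of home lies 34 to 60 degrees from the home hole: the plate is shifted by hand to suit the work, the angle is not measured. Found by turning slowly (some 20 mm/s) while the pin rides on the plate.
- home_hole (a point): Mouth of the hole in the red home block, 135 mm from the wheel's axis, 10.5 mm wide, where the pin starts. The block is a saddle over the plate's rim, 14 degrees to either side of its hole; its top, where this point lies, is 65.5 mm above the bench, 1.5 mm higher than the plate.
- wheel (a joint): Angle of the wheel head about its axis, rad: 0 at home (start), growing counter-clockwise seen from above. No stops; a drag of about 0.3 N m (2 N at the plunger), so it stays where it is left. When the pin drops into a hole the wheel stops dead.
- housing (a point): Centre of the plunger's square dark steel housing on the wheel's rim, 135 mm from the axis, turning with the wheel: 34 x 34 mm, sides radial and tangential, from 72 to 116 mm above the bench. A good place to push the wheel round. Pushing it takes some 2 to 5 N until the pin drops in.
- plunger (a joint): Lift of the index pin and its knob, m: 0 fully home in a hole (start), about 0.010 when the pin's tip rides on the plate, 0.0115 on the home block's top, 0.018 drawn to its limit. The spring presses down with 5 N at 0 and 8.6 N at 0.018; it pushes the pin down by itself when the knob is let go.
- knob_grip (a point): Centre of the red round plunger knob (28 mm diameter, 26 mm tall, upright, above the housing with 8 mm of thin stem between when home; its centre then stands 137 mm above the bench). It moves with the wheel and rises with the pin; the knob spins freely on its stem.
- pin: The steel index pin, 9 mm diameter with a round tip, vertical, inside the housing and in the hole below it. Origin on the pin's line, at bench level when the pin is home; rises with the pin. Loads on it, sideways or endways, should stay below 20 N.
- vase_mid (a point): Centre of the loose white plaster vase (84 mm across, 125 mm tall, 0.55 kg) that stands in the middle of the wheel head, half-way up.
- bowl: Cream bowl, 130 mm across, 60 mm tall, bystander; origin under its centre.
- mug: Grey-white mug, 80 mm across, 95 mm tall, bystander; origin under its centre.
- jar: Amber glass jar with black cap, 72 mm across, 90 mm tall, bystander; origin under its centre.
- brush: Brush with a wooden handle, 200 mm long, lying, bystander; origin under its middle.
- modelling_tool: Wooden-handled spatula, 200 mm long, lying, bystander; origin under its middle.
- mould: White plaster mould half, 120 x 90 x 50 mm, bystander; origin under its centre.
- turning_stick: Dark wooden round stick, 160 mm long, 24 mm thick, lying, bystander; origin under its middle.
There are look-alikes about, which are no part of the job. What is shaped like the part that bears vase_mid but blue or purple is not meant.

How it is judged (in metres and radians):
On the way, in this order (a step that is already met when the one before it is completed fails the run):
1. the pin is drawn clear of the home hole (value of joint plunger above 0.0105 m and value of joint wheel below 0.15 rad), for 0.05 s.
2. the wheel is turned counter-clockwise out of home (value of joint wheel above 0.2 rad), for 0.05 s.
At the end, for the whole second after the job is handed in: The wheel stands at the first plate hole counter-clockwise of home (wheel angle 0.52 to 1.1 rad), the pin is home in it (lift under 2 mm), the wheel is at rest, and the vase stands upright within 18 mm of the wheel's axis (value of joint wheel between 0.52 and 1.1 rad and value of joint plunger below 0.002 m and velocity of joint wheel between -0.05 and 0.05 rad/s and horizontal distance between vase_mid and stand below 0.018 m and angle between vase_mid's own z axis and vertical below 0.08 rad); the robot touches nothing.
It fails at once if the pin is strained: more than 22 N between it and the plate, home block or hole wall (contact force between pin and anything else above 22 N).
It fails at once if the vase is pushed off its place or tipped (horizontal distance between vase_mid and stand above 0.018 m or angle between vase_mid's own z axis and vertical above 0.15 rad).
It fails at once if something else on the bench is moved by more than 30 mm (distance of any of bowl, mug, jar, brush, modelling_tool, mould, turning_stick from where it was at the start of the episode above 0.03 m).
It also fails if it takes over 61 s, if anything falls off the work surface, if the arm or the gripper's body presses on something with over 40 N, if the wrist force passes 120 N, or if a joint passes its speed limit or range.

### The arm

A 7-joint arm with a two-finger parallel gripper is mounted at the origin on the work surface. World frame = base frame: x ahead of the robot, y to its left, z up, the work surface at z = 0. Lengths are in mm, angles in rad, forces in N, time in s.
With the tool pointing down it reaches from about 400 to 875 mm from the base axis. Payload 4.4 kg.
Tool frame: the origin (TCP) lies at the very end of the fingers, on their centre line; the grasp point (between the pads) lies 19 mm behind it; z points along the fingers, y is the line along which they close (so a half turn about z gives the same grasp; the last joint's range is limited). The gripper opens to 85 mm and grips with 20 to 120 N. Pads are 22 mm wide; open, the fingers measure 114 mm over their backs; the gripper's body (76 mm by 85 mm) begins 54 mm behind the grasp point. The pads swing forward as they close: fully open they stand 13 mm farther back than shut.
Start: joints at [-1.389, 0.628, 0.038, 1.517, -0.027, 0.996, -0.02], TCP at [159.401, 630.166, 231.313] pointing down, gripper open.
Joint ranges: [-3.06, 3.06], [-0.37, 2.12], [-1.25, 1.32], [0.18, 2.47], [-1.1, 4.24], [0.23, 1.98], [-2.94, 2.94]. Speed limits (rad/s): [2.57, 2.57, 3.14, 3.14, 3.14, 3.14, 3.14].

### API

Orientations are given as [roll, pitch, yaw] about the fixed x, y, z axes, in that order (R = Rz(yaw) Ry(pitch) Rx(roll)).
In Python, from cell import ctrl gives the robot as it stands.
- The arm moves only by the tool step_arm, never from a script. Its argument "series" is a list that holds one entry, the list of rows, each a list of 7 numbers: the turn, a rotation vector about the tool's x, y, z as a fraction of full scale, then the shift along the tool's x, y, z as a fraction of full scale, then the closure, from 0 (fully open) to 1 (shut). In form: [[[ax, ay, az, tx, ty, tz, gripper], ...]]. A call has 1 to 12 rows; each row shifts and turns the commanded pose from where the row before left it, along the tool's axes as they then stand; what a row does not reach is not made up. Full scale, the value 1, is 150 mm for a shift and 45 degrees for a turn. A row lasts 1/10 s, in which the tool goes at most 50 mm and 8.59 degrees, less where a joint would pass 70% of its speed; a pose out of reach is approached as far as the arm can. A call with a number of a shift or a turn outside -1 to 1 is refused whole. A call with a gripper value outside its range is refused whole. The fingers move at their own pace and stop on an object; the grip force is fixed at half the most. Time passes only in rows, so rows that do not move let the fingers close. It gives the time, the measured TCP pose, the force, the opening and the grip force at its end, in the units of the state.
- ctrl.read_state(): the state, without advancing time (a new reading comes with each control period).
- ctrl.get_image(name): name is "side" or "top"; returns a dict with "img" (384x512x3 uint8, red, green, blue), "fx", "fy", "cx", "cy" (pixels), "dist" ([k1, k2, p1, p2, k3] as OpenCV has them; the pictures are not rectified), "R" (3x3) and "t" (3): a world point X has camera coordinates R X + t. Camera axes: x right, y down, z forward; pixel columns grow to the right and rows downward; lengths in mm; the calibration is good to about 2 mm. A picture is of the moment at which its call begins. There is no depth.
- ctrl.finish_job(): hands the job in; it is judged then, once.
Trained networks look in a picture, given as the dict that the camera call returned (one of the last four; its "shot" number tells which), for a name from the list of things; names that differ only in an ending like _2 or _b are one class to them, and where a whole thing is asked for, a point or a joint stands for the part that bears it (a point fixed in the world has none). Each returns a list of dicts, best first, with "score" (0 to 1); they miss things now and then, are a little off and sometimes report something else, mostly with a low value. They report only what shows in the picture. A call takes as long as a camera call. They do not tell look-alikes from the thing itself.
- ctrl.recognise(picture, thing): "centre" ([column, row] in pixels, amid what is visible of it).
The state is a dict: "clock": time; "qpos": joint angles; "qd": joint speeds; "tau": joint torques, N m; "eef_pos": TCP position; "tool_rot": TCP orientation; "force": force on the tool from outside, world axes, zero at the start; "torque": the same for the moment, N m; "width": finger opening in mm; "gripper_force": force on a finger pad.
Only numpy, scipy, OpenCV 4.12 (cv2) and the standard library are available. Lean on these libraries where they do the work, as an engineer would, in place of code of your own. Each camera call takes 0.05 s, during which the arm holds its last target. There are 200 camera calls.

## Working session

There is one attempt and no reset: what is moved stays moved. The work goes in short steps, Python scripts to look and compute and a tool call to move; the robot and the scene stay as the last step left them, time stands still between calls to the robot, and variables do not carry over. Pictures are saved under pics/ and viewed, at most 10 in all, crops included, and the job is handed in when it is done.

Besides the shell and the picture viewer there is one more tool, called as name(argument=value, ...), one argument or row to a line, values as JSON. step_arm: Moves the arm, as the interface text tells. Shift numbers are shares of 150 mm and turn numbers shares of 45 degrees, none past 1 either way. Its arguments: {"type":"object","properties":{"series":{"type":"array","items":{"type":"array","items":{"type":"array","items":{"type":"number","minimum":-1,"maximum":1}}}}},"required":["series"]}

```bash
mkdir -p pics; cat > h.py <<'E'
import numpy as np, cv2
from cell import ctrl
def K(d): return np.array([[d['fx'],0,d['cx']],[0,d['fy'],d['cy']],[0,0,1.]])
def ray(d,p):
    u=cv2.undistortPoints(np.array([[p]],float),K(d),np.array(d['dist'],float))[0,0]
    R=np.array(d['R']);t=np.array(d['t'])
    return -R.T@t, R.T@np.array([u[0],u[1],1.])
def atz(d,p,z):
    o,v=ray(d,p); return o+v*(z-o[2])/v[2]
def proj(d,X):
    return cv2.projectPoints(np.array(X,float).reshape(-1,1,3),cv2.Rodrigues(np.array(d['R'],float))[0],np.array(d['t'],float),K(d),np.array(d['dist'],float))[0].reshape(-1,2)
def save(d,n): cv2.imwrite('pics/'+n,cv2.cvtColor(d['img'],cv2.COLOR_RGB2BGR))
E
python3 - <<'E'
from h import *
Z=dict(knob_grip=137,vase_mid=153,housing=94,stand=0,bowl=30,mug=47,jar=45,mould=25)
I=[]
for c in('side','top'):
    d=ctrl.get_image(c);save(d,c+'0.png');I.append(d['img'])
    for k in Z:
        for r in ctrl.recognise(d,k)[:3]:
            print(c,k,round(r['score'],2),np.round(r['centre']),np.round(atz(d,r['centre'],Z[k])))
    print(np.round(-np.array(d['R']).T@d['t']))
s=ctrl.read_state();print(s['eef_pos'],s['tool_rot'],s['force'],s['width'])
E
```

```text
side knob_grip 0.49 [273. 225.] [ 469. -151.  137.]
side knob_grip 0.38 [367. 260.] [ 589. -436.  137.]
side vase_mid 0.98 [200. 175.] [422. 169. 153.]
side vase_mid 0.84 [255. 195.] [502. -30. 153.]
side vase_mid 0.63 [264. 298.] [ 268. -332.  153.]
side housing 0.93 [260. 214.] [494. -64.  94.]
side stand 0.64 [255. 220.] [513. -14.   0.]
side bowl 0.57 [179. 149.] [509. 452.  30.]
side bowl 0.23 [258. 218.] [509. -33.  30.]
side mug 0.7 [307. 327.] [ 335. -443.   47.]
side mug 0.2 [275. 248.] [ 459. -175.   47.]
side jar 0.94 [226. 145.] [656. 326.  45.]
side mould 0.9 [369. 259.] [ 669. -407.   25.]
[-137. -759. 1239.]
top knob_grip 0.65 [302. 201.] [ 461. -146.  137.]
top knob_grip 0.54 [385. 241.] [ 330. -404.  137.]
top knob_grip 0.45 [264. 199.] [472. -28. 137.]
top vase_mid 0.73 [345. 252.] [ 298. -272.  153.]
top vase_mid 0.7 [179. 203.] [462. 242. 153.]
top vase_mid 0.64 [261. 188.] [503. -19. 153.]
top housing 0.62 [266. 198.] [479. -34.  94.]
top stand 0.86 [265. 201.] [481. -32.   0.]
top bowl 0.88 [130. 198.] [496. 431.  30.]
top mug 0.94 [386. 244.] [ 323. -431.   47.]
top jar 0.79 [156. 151.] [658. 340.  45.]
top mould 0.71 [367. 147.] [ 659. -393.   25.]
[ 285.  -11. 1559.]
[159.37253102 630.16730884 231.33382488] [ 3.14155730e+00 -6.29245285e-05  2.89377177e+00] [ 0.77781819 -0.28814782  0.12251354] 85.48041740089282
```

View pics/side0.png

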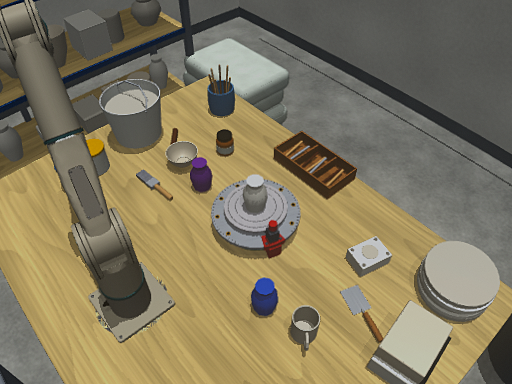

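View pics/top0.png

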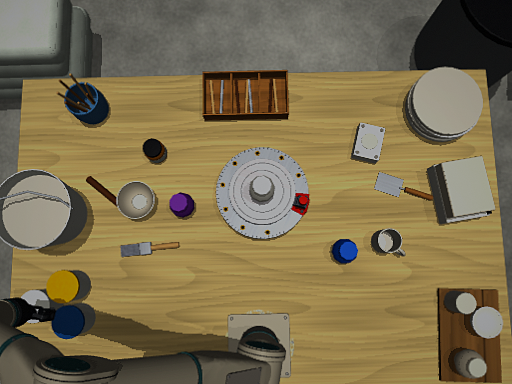

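The side view shows the turntable with the white vase at about (255,195) and the red knob at (272,228). In the top view the wheel is at (262,190) and the red block and knob at (301,204). Vase candidates in the top view are white (262,188), purple (181,205) and blue (345,251). The white one on the wheel fits the description. Next I'll measure the axis, knob and hole pattern.

```bash
cat > m.py <<'E'
from h import *
from scipy.optimize import least_squares
d=ctrl.get_image('top');s=ctrl.get_image('side')
def red(im):
    h=cv2.cvtColor(im,cv2.COLOR_RGB2HSV);m=(((h[...,0]<6)|(h[...,0]>174))&(h[...,1]>150)&(h[...,2]>60)).astype(np.uint8)
    n,l,st,c=cv2.connectedComponentsWithStats(m);return [(st[i].tolist(),c[i].round(1)) for i in range(1,n) if st[i,4]>15]
print(red(d['img']),red(s['img']))
# rectified view of plane z=64 around (503,-25), 1px = 0.5mm
def rect(d,z,c,n=400,sc=0.5):
    g=(np.arange(n)-n/2)*sc
    Y,X=np.meshgrid(c[1]-g,c[0]-g,indexing='xy')  # right=-y, up=+x
    p=proj(d,np.stack([X,Y,np.full_like(X,z)],-1)).astype(np.float32).reshape(n,n,2)
    return cv2.remap(d['img'],p[...,0],p[...,1],cv2.INTER_CUBIC)
if __name__=='__main__':
    a=rect(d,64,(500,-25),800); b=rect(s,64,(500,-25),800)
    cv2.imwrite('pics/rect.png',cv2.resize(cv2.cvtColor(np.hstack([a,b]),cv2.COLOR_RGB2BGR),(800,400),interpolation=cv2.INTER_AREA))
    cv2.imwrite('pics/recttop.png',cv2.resize(cv2.cvtColor(a,cv2.COLOR_RGB2BGR),(600,600),interpolation=cv2.INTER_AREA))
E
python3 m.py
```

```text
[([291, 193, 18, 22, 180], array([301.5, 202.8]))] [([269, 220, 8, 11, 64], array([272.3, 224.8])), ([262, 234, 23, 14, 112], array([271.1, 241.2])), ([268, 244, 13, 7, 32], array([274.2, 247.3]))]
```

View pics/recttop.png

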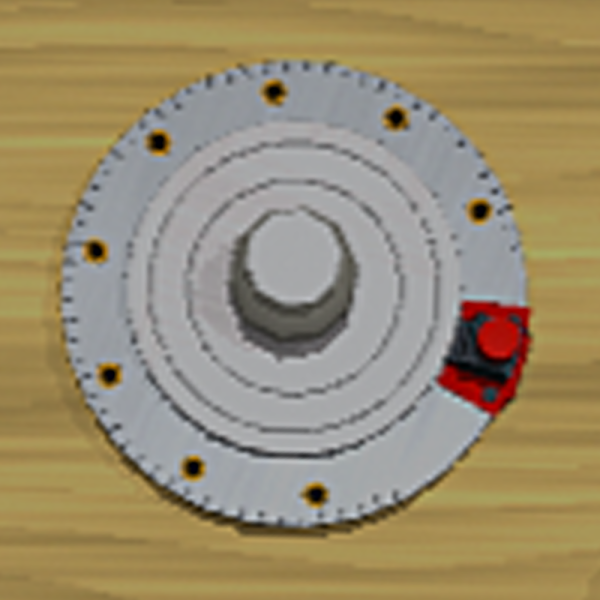

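View pics/rect.png

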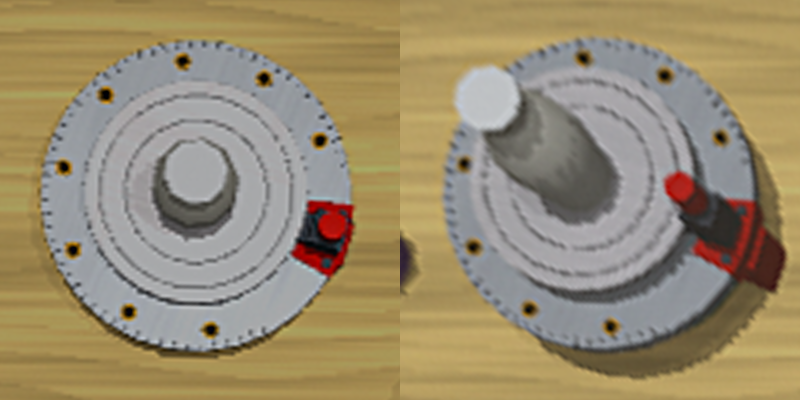

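The rectified plate view shows eight holes on the 135 mm circle. The next hole counter-clockwise from the red block is at about (480,211), and the knob is at (501,338) in that crop.

```bash
cat > m2.py <<'E'
from m import *
P=np.array([(274,92),(396,118),(480,211),(316,494),(193,467),(109,375),(95,251),(157,142)],float)*800/600
for nm,dd in(('top',d),('side',s)):
    im=rect(dd,64,(500,-25),800);g=cv2.cvtColor(im,cv2.COLOR_RGB2GRAY).astype(float)
    W=[]
    for p in P:
        q=p.copy()
        for _ in range(4):
            x,y=q.round().astype(int);w=g[y-11:y+12,x-11:x+12];m=np.clip(70-w,0,None)
            if m.sum()<50: q=None;break
            yy,xx=np.mgrid[y-11:y+12,x-11:x+12];q=np.array([(m*xx).sum(),(m*yy).sum()])/m.sum()
        if q is not None: W.append([500-(q[1]-400)/2,-25-(q[0]-400)/2])
    W=np.array(W)
    f=lambda v:np.r_[W[:,0]-v[0],W[:,1]-v[1]]
    # centre + phase fit at R=135
    def res(v):
        a=np.arctan2(W[:,1]-v[1],W[:,0]-v[0]);k=np.round((a-v[2])/np.radians(36));b=v[2]+k*np.radians(36)
        return np.r_[W[:,0]-v[0]-135*np.cos(b),W[:,1]-v[1]-135*np.sin(b)]
    r=min((least_squares(res,[500,-28,np.radians(t)],loss='soft_l1') for t in range(-90,-54,6)),key=lambda r:r.cost)
    print(nm,len(W),r.x[:2].round(1),np.degrees(r.x[2])%36,np.abs(r.fun).max().round(2))
    hsv=cv2.cvtColor(dd['img'],cv2.COLOR_RGB2HSV)
# knob: triangulate with red knob blob in side, bright red blob in top
im=rect(d,150,(463,-148),160);h=cv2.cvtColor(im,cv2.COLOR_RGB2HSV)
b=im[...,0].astype(int);print('max red',b.max())
m=((b>185)&(im[...,1]<80)).astype(np.uint8);n,l,st,c=cv2.connectedComponentsWithStats(m)
for i in range(1,n):
    if st[i,4]>100: print('top z150',463-(c[i][1]-80)/2,-148-(c[i][0]-80)/2,st[i])
print('side blob at z137',atz(s,(272.3,224.8),137).round(1),'z139',atz(s,(272.3,224.8),140).round(1))
E
python3 m2.py
```

```text
[([291, 193, 18, 23, 181], array([301.5, 202.9]))] [([269, 220, 8, 11, 65], array([272.4, 224.9])), ([262, 234, 23, 17, 153], array([271.7, 242.8])), ([269, 249, 12, 9, 24], array([275.2, 253.3]))]
top 8 [504.8 -21.3] 5.942171224644653 0.64
side 7 [507.8 -21.6] 5.842764628286886 0.62
max red 206
top z150 455.6160220994475 -148.21823204419888 [ 65  88  31  12 181]
side blob at z137 [ 467.9 -149.3  137. ] z139 [ 466.3 -151.   140. ]
```

```bash
cat > plan.py <<'E'
from h import *
import json
from scipy.spatial.transform import Rotation as Ro
def plan(way,grip,dp=3):
    """way: poses (x,y,z,yaw deg) one per row, tool down; prints rows"""
    st=ctrl.read_state();p=np.array(st['eef_pos']);R=Ro.from_euler('xyz',st['tool_rot']);rows=[]
    for i,w in enumerate(way):
        T=Ro.from_euler('xyz',[np.pi,0,np.radians(w[3])])
        t=np.round(R.inv().apply(np.array(w[:3])-p)/150,dp);a=np.round((R.inv()*T).as_rotvec()/np.radians(45),dp)
        g=grip[i] if isinstance(grip,list) else grip
        rows.append([float(v)+0.0 for v in (*a,*t,g)])
        p=p+R.apply(t*150);R=R*Ro.from_rotvec(a*np.radians(45))
    for i in range(0,len(rows),12): print(json.dumps([rows[i:i+12]]))
    print('max step',max(np.linalg.norm(r[3:6])*150 for r in rows).__round__(1))
C=np.array([506,-21.5])
def on(ang,z,r=135,yoff=0):
    a=np.radians(ang);return (C[0]+r*np.cos(a),C[1]+r*np.sin(a),z,ang+180)
E
python3 - <<'E'
from plan import *
way=[(159,630,260,165.8),(159,625,300,165.8)]
g=on(-107.5,300);r1=np.hypot(*g[:2]);a1=np.degrees(np.arctan2(g[1],g[0]))
N=22
for i in range(1,N+1):
    f=i/N;a=np.radians(75.7+(a1-75.7)*f);r=645+(r1-645)*min(1,f*1.3);way.append((r*np.cos(a),r*np.sin(a),300,165.8+(72.5-165.8)*f))
plan(way,0)
print(g)
E
```

```text
[[[0.0, 0.0, 0.0, 0.002, -0.002, -0.191, 0.0], [0.0, 0.0, 0.0, -0.008, -0.032, -0.267, 0.0], [0.0, 0.0, 0.094, -0.316, -0.073, 0.0, 0.0], [0.0, 0.0, 0.095, -0.31, -0.074, 0.0, 0.0], [0.0, 0.0, 0.094, -0.305, -0.073, 0.0, 0.0], [0.0, 0.0, 0.094, -0.301, -0.073, 0.0, 0.0], [0.0, 0.0, 0.094, -0.296, -0.074, 0.0, 0.0], [0.0, 0.0, 0.094, -0.291, -0.073, 0.0, 0.0], [0.0, 0.0, 0.095, -0.287, -0.073, 0.0, 0.0], [0.0, 0.0, 0.094, -0.282, -0.073, 0.0, 0.0], [0.0, 0.0, 0.094, -0.278, -0.072, 0.0, 0.0], [0.0, 0.0, 0.094, -0.273, -0.073, 0.0, 0.0]]]
[[[0.0, 0.0, 0.095, -0.268, -0.073, 0.0, 0.0], [0.0, 0.0, 0.094, -0.264, -0.072, 0.0, 0.0], [0.0, 0.0, 0.094, -0.26, -0.072, 0.0, 0.0], [0.0, 0.0, 0.094, -0.255, -0.072, 0.0, 0.0], [0.0, 0.0, 0.095, -0.25, -0.073, 0.0, 0.0], [0.0, 0.0, 0.094, -0.246, -0.071, 0.0, 0.0], [0.0, 0.0, 0.094, -0.241, -0.067, 0.0, 0.0], [0.0, 0.0, 0.094, -0.242, -0.011, 0.0, 0.0], [0.0, 0.0, 0.095, -0.242, -0.01, 0.0, 0.0], [0.0, 0.0, 0.094, -0.242, -0.011, 0.0, 0.0], [0.0, 0.0, 0.094, -0.241, -0.01, 0.0, 0.0], [0.0, 0.0, 0.094, -0.242, -0.011, 0.0, 0.0]]]
max step 48.6
(np.float64(465.4047170669231), np.float64(-150.25178835101065), 300, 72.5)
```

step_arm(
  series=[
    [[0, 0, 0, 0.002, -0.002, -0.19, 0], [0, 0, 0, -0.008, -0.032, -0.267, 0], [0, 0, 0.094, -0.316, -0.073, 0, 0], [0, 0, 0.095, -0.31, -0.074, 0, 0], [0, 0, 0.094, -0.305, -0.073, 0, 0], [0, 0, 0.094, -0.3, -0.073, 0, 0], [0, 0, 0.094, -0.296, -0.074, 0, 0], [0, 0, 0.094, -0.29, -0.073, 0, 0], [0, 0, 0.095, -0.287, -0.073, 0, 0], [0, 0, 0.094, -0.282, -0.073, 0, 0], [0, 0, 0.094, -0.278, -0.072, 0, 0], [0, 0, 0.094, -0.273, -0.073, 0, 0]],
  ],
)

```text
clock: 2.3
eef_pos: [463.7, 300.9, 300.0]
tool_rot: [3.141, 0.0, 2.151]
force: [0.4, -0.3, -0.1]
width: 85.5
gripper_force: 0.0
```

step_arm(
  series=[
    [[0, 0, 0.095, -0.268, -0.073, 0, 0], [0, 0, 0.094, -0.264, -0.072, 0, 0], [0, 0, 0.094, -0.26, -0.072, 0, 0], [0, 0, 0.094, -0.255, -0.072, 0, 0], [0, 0, 0.095, -0.25, -0.073, 0, 0], [0, 0, 0.094, -0.246, -0.07, 0, 0], [0, 0, 0.094, -0.24, -0.067, 0, 0], [0, 0, 0.094, -0.242, -0.01, 0, 0], [0, 0, 0.095, -0.242, -0.01, 0, 0], [0, 0, 0.094, -0.242, -0.01, 0, 0], [0, 0, 0.094, -0.24, -0.01, 0, 0], [0, 0, 0.094, -0.242, -0.01, 0, 0]],
  ],
)

```text
clock: 3.5
eef_pos: [465.6, -151.1, 300.1]
tool_rot: [3.141, -0.0, 1.263]
force: [-0.1, -0.4, -0.6]
width: 85.6
gripper_force: 0.0
```

step_arm(
  series=[
    [[0, 0, 0, 0, 0, 0.33, 0], [0, 0, 0, 0, 0, 0.33, 0], [0, 0, 0, 0, 0, 0.33, 0], [0, 0, 0, 0, 0, 0, 0]],
  ],
)

```text
clock: 3.9
eef_pos: [461.5, -148.1, 146.6]
tool_rot: [-3.129, 0.001, 1.265]
force: [-0.2, -0.1, 0.3]
width: 85.3
gripper_force: 0.0
```

```bash
python3 - <<'E'
from h import *
st=ctrl.read_state();print(st['eef_pos'],st['tool_rot'])
o=[]
for c,k in(('side',(272,222)),('top',(301,195))):
    d=ctrl.get_image(c)
    im=d['img'].copy()
    crop=im[k[1]-50:k[1]+50,k[0]-50:k[0]+50];o.append(cv2.resize(crop,(400,400),interpolation=cv2.INTER_CUBIC))
cv2.imwrite('pics/c1.png',cv2.cvtColor(np.hstack(o),cv2.COLOR_RGB2BGR))
E
```

```text
[ 461.49573935 -148.12903716  146.59749636] [-3.12949652e+00  5.10388840e-04  1.26532061e+00]
```

View pics/c1.png

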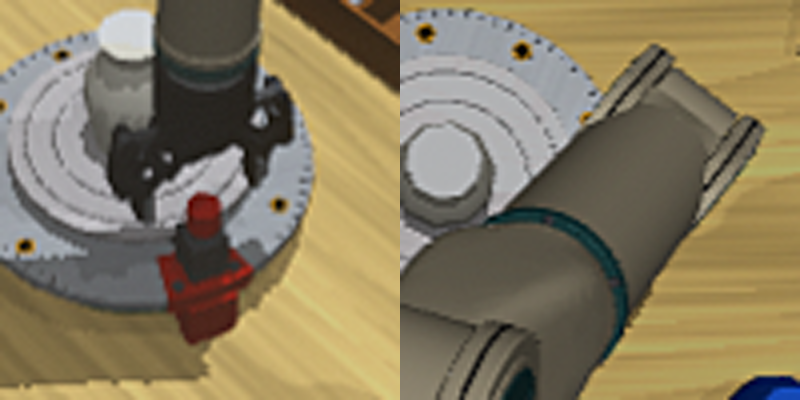

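Side crop: the open fingers, at about (140,195) and (260,170), straddle above the red knob at (203,215). The top view is hidden by the arm. If the fingers close tangentially, an off-centre grip would load the pin. I'll turn the tool 90° so they close radially, where the wheel bearing takes the load.

```bash
python3 - <<'E'
from plan import *
st=ctrl.read_state();print(np.round(st['qpos'],2),st['eef_pos'])
x,y=465.4,-150.3
for s in(1,-1):
    way=[(x,y,150,72.5+s*90*i/11) for i in range(1,12)]
    plan(way,0)
E
```

```text
[-0.07  0.57  0.47  2.05 -0.43  0.62  0.39] [ 465.70467724 -150.1267771   151.81984938]
[[[-0.001, 0.0, -0.182, -0.002, -0.002, 0.012, 0.0], [0.0, 0.0, -0.182, 0.0, 0.0, 0.0, 0.0], [0.0, 0.0, -0.182, 0.0, 0.0, 0.0, 0.0], [0.0, 0.0, -0.182, 0.0, 0.001, 0.0, 0.0], [0.0, 0.0, -0.181, 0.0, 0.0, 0.0, 0.0], [0.0, 0.0, -0.182, 0.0, 0.0, 0.0, 0.0], [0.0, 0.0, -0.182, 0.0, 0.0, 0.0, 0.0], [0.0, 0.0, -0.182, 0.0, 0.0, 0.0, 0.0], [0.0, 0.0, -0.182, 0.0, 0.0, 0.0, 0.0], [0.0, 0.0, -0.181, 0.0, 0.0, 0.0, 0.0], [0.0, 0.0, -0.182, 0.0, 0.0, 0.0, 0.0]]]
max step 1.8
[[[-0.001, 0.0, 0.182, -0.002, -0.002, 0.012, 0.0], [0.0, 0.0, 0.181, 0.0, 0.0, 0.0, 0.0], [0.0, 0.0, 0.182, 0.0, 0.0, 0.0, 0.0], [0.0, 0.0, 0.182, 0.0, 0.0, 0.0, 0.0], [0.0, 0.0, 0.182, 0.0, 0.0, 0.0, 0.0], [0.0, 0.0, 0.182, 0.0, 0.0, 0.0, 0.0], [0.0, 0.0, 0.181, 0.001, 0.0, 0.0, 0.0], [0.0, 0.0, 0.182, 0.0, 0.0, 0.0, 0.0], [0.0, 0.0, 0.182, 0.0, 0.0, 0.0, 0.0], [0.0, 0.0, 0.182, 0.0, 0.0, 0.0, 0.0], [0.0, 0.0, 0.182, 0.0, 0.0, 0.0, 0.0]]]
max step 1.8
```

step_arm(
  series=[
    [[0, 0, 0.182, -0.002, -0.002, 0.01, 0], [0, 0, 0.182, 0, 0, 0, 0], [0, 0, 0.182, 0, 0, 0, 0], [0, 0, 0.182, 0, 0, 0, 0], [0, 0, 0.182, 0, 0, 0, 0], [0, 0, 0.182, 0, 0, 0, 0], [0, 0, 0.182, 0, 0, 0, 0], [0, 0, 0.182, 0, 0, 0, 0], [0, 0, 0.182, 0, 0, 0, 0], [0, 0, 0.182, 0, 0, 0, 0], [0, 0, 0.182, 0, 0, 0, 0], [0, 0, 0, 0, 0, 0, 0]],
  ],
)

```text
clock: 5.2
eef_pos: [467.5, -149.9, 152.6]
tool_rot: [-3.14, -0.005, -0.305]
force: [-0.4, -0.7, -0.2]
width: 85.1
gripper_force: 0.0
```

step_arm(
  series=[
    [[0, 0, 0, 0, 0, 0.1, 0], [0, 0, 0, 0, 0, 0.1, 0], [0, 0, 0, 0, 0, 0, 0], [0, 0, 0, 0, 0, 0, 0], [0, 0, 0, 0, 0, 0, 0]],
  ],
)

```text
clock: 5.7
eef_pos: [466.3, -150.3, 121.2]
tool_rot: [-3.141, -0.002, -0.305]
force: [-0.7, 0.5, 0.8]
width: 85.1
gripper_force: 0.0
```

step_arm(
  series=[
    [[0, 0, 0, 0, 0, 0, 0.55], [0, 0, 0, 0, 0, 0, 0.55], [0, 0, 0, 0, 0, 0, 0.55], [0, 0, 0, 0, 0, 0, 0.55]],
  ],
)

```text
clock: 6.1
eef_pos: [465.3, -149.9, 119.9]
tool_rot: [3.142, 0.0, -0.307]
force: [-1.1, 0.8, 0.2]
width: 38.2
gripper_force: 0.0
```

```bash
python3 - <<'E'
from h import *
d=ctrl.get_image('side');o=cv2.resize(d['img'][170:270,220:330],(770,600)[:2],interpolation=cv2.INTER_CUBIC)
cv2.imwrite('pics/c2.png',cv2.cvtColor(cv2.resize(o,(660,600)),cv2.COLOR_RGB2BGR))
E
```

```text
(no output)
```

View pics/c2.png

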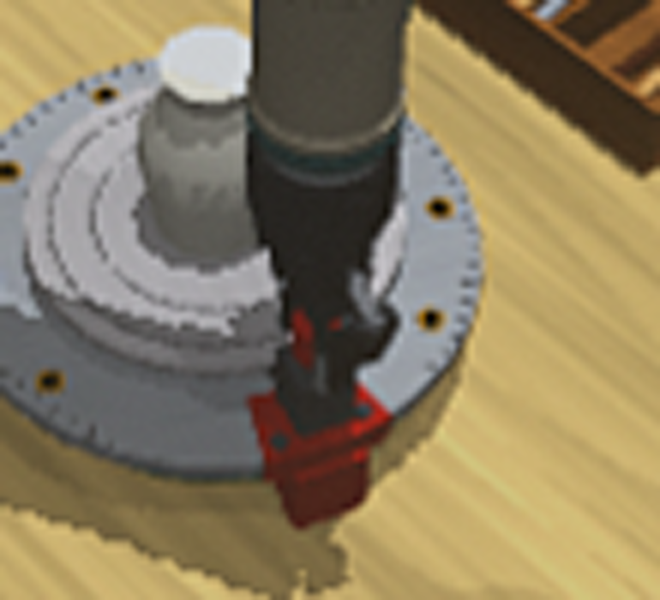

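The crop shows the fingers around the red knob at (305,335), with the housing and the red block below it at (320,400). I'll close on the knob now.

step_arm(
  series=[
    [[0, 0, 0, 0, 0, 0, 0.62], [0, 0, 0, 0, 0, 0, 0.66], [0, 0, 0, 0, 0, 0, 0.7], [0, 0, 0, 0, 0, 0, 0.75], [0, 0, 0, 0, 0, 0, 0.8], [0, 0, 0, 0, 0, 0, 0.8]],
  ],
)

```text
clock: 6.75
eef_pos: [465.4, -149.9, 120.0]
tool_rot: [-3.141, -0.0, -0.307]
force: [-0.9, 1.3, 4.6]
width: 26.4
gripper_force: 58.8
```

step_arm(
  series=[
    [[0, 0, 0, 0, 0, -0.025, 0.8], [0, 0, 0, 0, 0, -0.025, 0.8], [0, 0, 0, 0, 0, -0.025, 0.8], [0, 0, 0, 0, 0, -0.025, 0.8], [0, 0, 0, 0, 0, 0, 0.8], [0, 0, 0, 0, 0, 0, 0.8]],
  ],
)

```text
clock: 7.35
eef_pos: [465.2, -149.8, 134.8]
tool_rot: [-3.142, 0.0, -0.307]
force: [1.8, 0.3, -9.0]
width: 26.4
gripper_force: 59.5
```

```bash
python3 - <<'E'
from plan import *
way=[]
for i in range(1,13):
    q=on(-107.5+26*i/12,135);way.append((q[0]-.1,q[1]+.3,q[2],q[3]-90))
plan(way,.8)
print(way[-1])
E
```

```text
[[[0.0, 0.0, -0.05, 0.035, 0.0, -0.001, 0.8], [0.0, 0.0, -0.048, 0.034, 0.0, 0.0, 0.8], [0.0, 0.0, -0.048, 0.034, -0.001, 0.0, 0.8], [0.0, 0.0, -0.048, 0.034, -0.001, 0.0, 0.8], [0.0, 0.0, -0.048, 0.034, 0.0, 0.0, 0.8], [0.0, 0.0, -0.048, 0.034, -0.001, 0.0, 0.8], [0.0, 0.0, -0.049, 0.034, -0.001, -0.001, 0.8], [0.0, 0.0, -0.048, 0.034, 0.0, 0.0, 0.8], [0.0, 0.0, -0.048, 0.034, -0.001, 0.0, 0.8], [0.0, 0.0, -0.048, 0.034, 0.0, 0.0, 0.8], [0.0, 0.0, -0.048, 0.034, -0.001, 0.0, 0.8], [0.0, 0.0, -0.048, 0.034, -0.001, 0.0, 0.8]]]
max step 5.3
(np.float64(525.8542705024973), np.float64(-154.71714155385877), 135, 8.5)
```

step_arm(
  series=[
    [[0, 0, -0.048, 0.02, 0, 0, 0.8], [0, 0, -0.048, 0.034, 0, 0, 0.8], [0, 0, -0.048, 0.034, -0.001, 0, 0.8], [0, 0, -0.048, 0.034, -0.001, 0, 0.8], [0, 0, -0.048, 0.034, 0, 0, 0.8], [0, 0, -0.048, 0.034, -0.001, 0, 0.8]],
  ],
)

```text
clock: 7.95
eef_pos: [493.5, -155.6, 134.7]
tool_rot: [3.141, 0.0, -0.078]
force: [-4.2, 0.5, -8.6]
width: 26.3
gripper_force: 59.6
```

step_arm(
  series=[
    [[0, 0, -0.048, 0.034, -0.001, 0, 0.8], [0, 0, -0.048, 0.034, 0, 0, 0.8], [0, 0, -0.048, 0.034, -0.001, 0, 0.8], [0, 0, -0.048, 0.034, 0, 0, 0.8], [0, 0, -0.048, 0.034, -0.001, 0, 0.8], [0, 0, -0.048, 0.034, -0.001, 0, 0.8], [0, 0, 0, 0, 0, 0, 0.8]],
  ],
)

```text
clock: 8.65
eef_pos: [525.3, -154.8, 135.1]
tool_rot: [3.14, -0.002, 0.148]
force: [0.1, -1.6, -9.5]
width: 26.4
gripper_force: 59.5
```

```bash
python3 - <<'E'
from plan import *
st=ctrl.read_state();p=st['eef_pos'];print(p,np.degrees(np.arctan2(p[1]-C[1],p[0]-C[0])),np.hypot(p[1]-C[1],p[0]-C[0]),st['force'],np.round(st['qpos'],2))
for c in('side','top'):
    d=ctrl.get_image(c);print(c,[(np.round(r['centre']),round(r['score'],2)) for r in ctrl.recognise(d,'vase_mid')])
    o=cv2.resize(d['img'][150:270,200:330],(390,360),interpolation=cv2.INTER_CUBIC);
    img=o if c=='side' else np.hstack([img,o])
cv2.imwrite('pics/c3.png',cv2.cvtColor(img,cv2.COLOR_RGB2BGR))
E
```

```text
[ 525.30531536 -154.76850781  135.07325844] -81.75745260383076 134.65953503516323 [ 0.1405619  -1.56370721 -9.54021509] [-0.24  0.75  0.77  1.91 -0.73  0.79 -0.47]
side [(array([203., 174.]), 0.96), (array([255., 192.]), 0.94), (array([264., 295.]), 0.83), (array([369., 259.]), 0.16)]
top [(array([169., 202.]), 0.61), (array([346., 251.]), 0.58)]
```

View pics/c3.png

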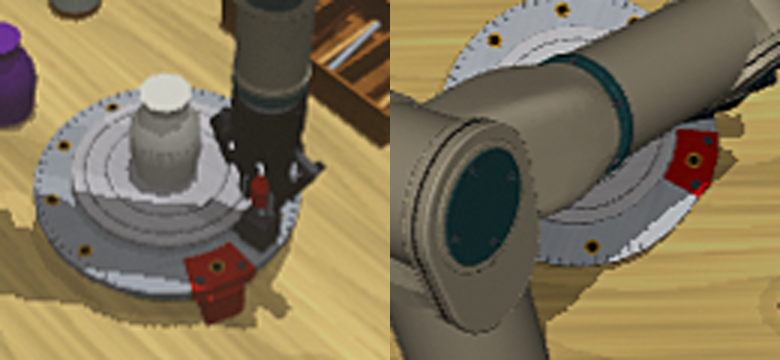

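The pin is clear of the red block, whose empty hole shows at (217,267) in the side crop. The vase is standing undisturbed at (165,140). Next I'll lower the pin gently onto the plate.

step_arm(
  series=[
    [[0, 0, 0, 0, 0, 0.01, 0.8], [0, 0, 0, 0, 0, 0.01, 0.8], [0, 0, 0, 0, 0, 0.008, 0.8], [0, 0, 0, 0, 0, 0, 0.8]],
  ],
)

```text
clock: 9.25
eef_pos: [524.1, -154.9, 130.7]
tool_rot: [3.14, -0.001, 0.145]
force: [4.0, -3.3, -8.1]
width: 26.1
gripper_force: 59.5
```

step_arm(
  series=[
    [[0, 0, 0, 0, 0, 0.004, 0.8], [0, 0, 0, 0, 0, 0, 0.8]],
  ],
)

```text
clock: 9.45
eef_pos: [524.0, -154.8, 130.2]
tool_rot: [3.141, -0.0, 0.145]
force: [1.9, -4.5, -8.0]
width: 26.5
gripper_force: 59.6
```

step_arm(
  series=[
    [[0, 0, 0, 0, 0, 0.004, 0.8], [0, 0, 0, 0, 0, 0, 0.8]],
  ],
)

```text
clock: 9.65
eef_pos: [524.1, -154.8, 129.9]
tool_rot: [3.141, -0.001, 0.145]
force: [2.7, -4.5, -4.3]
width: 26.5
gripper_force: 59.9
```

step_arm(
  series=[
    [[0, 0, 0, 0, 0, 0, 0.7], [0, 0, 0, 0, 0, 0, 0.55], [0, 0, 0, 0, 0, 0, 0.3], [0, 0, 0, 0, 0, 0, 0], [0, 0, 0, 0, 0, 0, 0], [0, 0, 0, 0, 0, 0, 0]],
  ],
)

```text
clock: 10.25
eef_pos: [523.6, -153.9, 129.5]
tool_rot: [-3.141, 0.0, 0.146]
force: [-0.6, -0.3, -0.6]
width: 85.4
gripper_force: 0.0
```

```bash
python3 - <<'E'
from plan import *
st=ctrl.read_state();print(st['eef_pos'],st['force'],st['width'])
q=on(-82,135)
plan([(q[0],q[1],135,8.3+(98-8.3)*i/11) for i in range(1,12)],0)
E
```

```text
[ 523.62493316 -153.92016471  129.45015511] [-0.60871472 -0.28917461 -0.62006589] 85.39545357683606
[[[-0.001, 0.0, -0.18, 0.006, 0.009, -0.037, 0.0], [0.0, 0.0, -0.181, 0.0, 0.001, 0.0, 0.0], [0.0, 0.0, -0.181, 0.0, 0.0, 0.0, 0.0], [0.0, 0.0, -0.182, 0.0, 0.0, 0.0, 0.0], [0.0, 0.0, -0.181, 0.001, 0.0, 0.0, 0.0], [0.0, 0.0, -0.181, 0.0, 0.0, 0.0, 0.0], [0.0, 0.0, -0.181, 0.0, 0.0, 0.0, 0.0], [0.0, 0.0, -0.181, 0.0, 0.0, 0.0, 0.0], [0.0, 0.0, -0.182, 0.0, 0.0, 0.0, 0.0], [0.0, 0.0, -0.181, 0.0, -0.001, 0.0, 0.0], [0.0, 0.0, -0.181, 0.0, 0.0, 0.0, 0.0]]]
max step 5.8
```

step_arm(
  series=[
    [[0, 0, -0.18, 0.006, 0.006, -0.037, 0], [0, 0, -0.181, 0, 0, 0, 0], [0, 0, -0.181, 0, 0, 0, 0], [0, 0, -0.182, 0, 0, 0, 0], [0, 0, -0.181, 0, 0, 0, 0], [0, 0, -0.181, 0, 0, 0, 0], [0, 0, -0.181, 0, 0, 0, 0], [0, 0, -0.181, 0, 0, 0, 0], [0, 0, -0.182, 0, 0, 0, 0], [0, 0, -0.181, 0, 0, 0, 0], [0, 0, -0.181, 0, 0, 0, 0], [0, 0, 0, 0, 0, 0, 0]],
  ],
)

```text
clock: 11.45
eef_pos: [524.7, -155.2, 135.1]
tool_rot: [3.141, -0.001, 1.71]
force: [-0.1, 0.3, 0.3]
width: 85.8
gripper_force: 0.0
```

step_arm(
  series=[
    [[0, 0, 0, 0, 0, 0.09, 0], [0, 0, 0, 0, 0, 0.09, 0], [0, 0, 0, 0, 0, 0.09, 0], [0, 0, 0, 0, 0, 0, 0], [0, 0, 0, 0, 0, 0, 0.2], [0, 0, 0, 0, 0, 0, 0.3], [0, 0, 0, 0, 0, 0, 0.3], [0, 0, 0, 0, 0, 0, 0.3]],
  ],
)

```text
clock: 12.25
eef_pos: [525.1, -155.1, 94.9]
tool_rot: [3.141, 0.0, 1.71]
force: [0.8, -0.3, 0.3]
width: 59.8
gripper_force: 0.0
```

```bash
python3 - <<'E'
from plan import *
st=ctrl.read_state();p=st['eef_pos'];print(p,st['tool_rot'],np.degrees(np.arctan2(p[1]-C[1],p[0]-C[0])),np.hypot(p[1]-C[1],p[0]-C[0]),st['force'],st['width'],np.round(st['qpos'],2))
d=ctrl.get_image('side')
cv2.imwrite('pics/c4.png',cv2.cvtColor(cv2.resize(d['img'][160:260,220:330],(660,600),interpolation=cv2.INTER_CUBIC),cv2.COLOR_RGB2BGR))
E
```

```text
[ 525.09480778 -155.13886195   94.9456492 ] [3.14078441e+00 2.99851945e-04 1.71014243e+00] -81.8684095305683 134.99613738137248 [ 0.7769852  -0.31671073  0.29534632] 59.80282122924981 [ 0.04  0.7   0.3   1.93 -0.36  0.56  0.72]
```

View pics/c4.png

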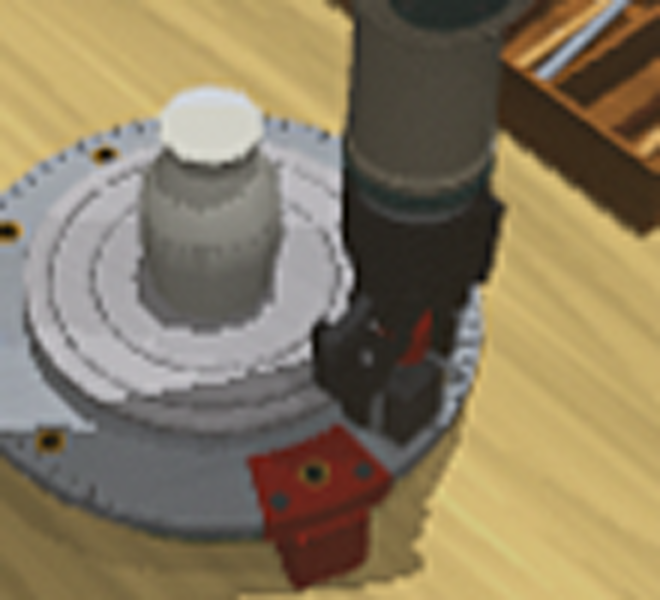

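The fingers straddle the dark housing at (410,395) with even gaps, and the vase is untouched. I'll narrow the gap, then push along the arc.

```bash
python3 - <<'E'
from plan import *
plan([(*on(-81.9,95)[:3],98)]*2+[on(-81.9+i,95) for i in np.arange(1,13)*1.0],.5)
E
```

```text
[[[0.001, 0.0, 0.0, 0.0, 0.0, -0.001, 0.5], [0.0, 0.0, 0.0, 0.0, 0.0, 0.0, 0.5], [0.0, 0.0, -0.025, 0.0, 0.015, 0.0, 0.5], [0.0, 0.0, -0.022, 0.0, 0.016, 0.0, 0.5], [0.0, 0.0, -0.022, 0.0, 0.016, 0.0, 0.5], [0.0, 0.0, -0.022, 0.0, 0.016, 0.0, 0.5], [0.0, 0.0, -0.023, 0.0, 0.015, 0.0, 0.5], [0.0, 0.0, -0.022, 0.001, 0.016, 0.0, 0.5], [0.0, 0.0, -0.022, 0.0, 0.016, 0.0, 0.5], [0.0, 0.0, -0.022, 0.0, 0.015, 0.0, 0.5], [0.0, 0.0, -0.023, 0.0, 0.016, 0.0, 0.5], [0.0, 0.0, -0.022, 0.0, 0.016, 0.0, 0.5]]]
[[[0.0, 0.0, -0.022, 0.0, 0.016, 0.0, 0.5], [0.0, 0.0, -0.022, 0.0, 0.015, 0.0, 0.5]]]
max step 2.4
```

step_arm(
  series=[
    [[0, 0, 0, 0, 0, 0, 0.45], [0, 0, 0, 0, 0, 0, 0.5], [0, 0, 0, 0, 0, 0, 0.5], [0, 0, -0.022, 0, 0.015, 0, 0.5], [0, 0, -0.022, 0, 0.015, 0, 0.5], [0, 0, -0.022, 0, 0.015, 0, 0.5]],
  ],
)

```text
clock: 12.9
eef_pos: [529.1, -154.0, 94.2]
tool_rot: [-3.137, -0.002, 1.763]
force: [-8.5, -0.7, 5.2]
width: 42.8
gripper_force: 2.4
```

step_arm(
  series=[
    [[0, 0, -0.022, 0, 0.016, 0, 0.5], [0, 0, -0.022, 0, 0.016, 0, 0.5], [0, 0, -0.022, 0, 0.016, 0, 0.5], [0, 0, -0.022, 0, 0.015, 0, 0.5]],
  ],
)

```text
clock: 13.3
eef_pos: [537.2, -152.3, 94.2]
tool_rot: [-3.135, -0.003, 1.831]
force: [-8.1, -1.1, 5.1]
width: 42.8
gripper_force: 2.1
```

step_arm(
  series=[
    [[0, 0, 0, 0, 0, -0.02, 0.5], [0, 0, 0, 0, 0, -0.02, 0.5], [0, 0, 0, 0, 0, 0, 0.5]],
  ],
)

```text
clock: 13.6
eef_pos: [539.0, -152.1, 100.2]
tool_rot: [-3.139, -0.001, 1.831]
force: [-4.2, -1.4, -1.4]
width: 42.7
gripper_force: 2.7
```

step_arm(
  series=[
    [[0, 0, -0.019, 0, 0.013, 0, 0.5], [0, 0, -0.019, 0, 0.013, 0, 0.5], [0, 0, -0.019, 0, 0.013, 0, 0.5], [0, 0, -0.019, 0, 0.013, 0, 0.5], [0, 0, -0.019, 0, 0.013, 0, 0.5]],
  ],
)

```text
clock: 14.1
eef_pos: [547.5, -149.5, 100.1]
tool_rot: [-3.137, -0.002, 1.906]
force: [-6.4, -1.3, 0.9]
width: 42.9
gripper_force: 3.6
```

```bash
cat > w.py <<'E'
from plan import *
st=ctrl.read_state();p=st['eef_pos'];a=np.degrees(np.arctan2(p[1]-C[1],p[0]-C[0]))
print('tcp ang',a.round(2),'housing',a.round(2)-1.9,'r',np.hypot(p[1]-C[1],p[0]-C[0]).round(1),'z',p[2].round(1),'yaw err',(np.degrees(st['tool_rot'][2])-a-180).round(1),'F',np.round(st['force'],1))
E
python3 w.py
```

```text
tcp ang -72.05 housing -73.95 r 134.5 z 100.1 yaw err 1.2 F [-6.4 -1.3  0.9]
```

step_arm(
  series=[
    [[0, 0, -0.017, 0, 0.013, 0, 0.5], [0, 0, -0.017, 0, 0.013, 0, 0.5], [0, 0, -0.017, 0, 0.013, 0, 0.5], [0, 0, -0.017, 0, 0.013, 0, 0.5]],
  ],
)

```text
clock: 14.5
eef_pos: [554.9, -147.0, 100.1]
tool_rot: [-3.137, -0.002, 1.959]
force: [-6.8, -2.8, 0.9]
width: 42.8
gripper_force: 3.8
```

```bash
python3 w.py
```

```text
tcp ang -68.71 housing -70.61 r 134.7 z 100.1 yaw err 0.9 F [-6.8 -2.8  0.9]
```

step_arm(
  series=[
    [[0, 0, -0.018, 0, 0.013, 0, 0.5], [0, 0, -0.018, 0, 0.013, 0, 0.5]],
  ],
)

```text
clock: 14.7
eef_pos: [558.4, -145.7, 100.1]
tool_rot: [-3.137, -0.002, 1.987]
force: [-7.2, -2.7, 0.7]
width: 42.6
gripper_force: 3.6
```

step_arm(
  series=[
    [[0, 0, -0.018, 0, 0.013, 0, 0.5]],
  ],
)

```text
clock: 14.8
eef_pos: [561.7, -144.5, 100.3]
tool_rot: [-3.14, -0.001, 2.001]
force: [-0.8, 0.3, -0.1]
width: 43.1
gripper_force: 0.0
```

The push force fell to zero about where the hole should be, so I'll check.

step_arm(
  series=[
    [[0, 0, 0, 0, 0, 0, 0.5], [0, 0, 0, 0, 0, 0, 0.5]],
  ],
)

```text
clock: 15.0
eef_pos: [564.4, -144.0, 101.0]
tool_rot: [3.139, 0.001, 2.002]
force: [0.4, -0.1, -1.0]
width: 42.9
gripper_force: 0.0
```

```bash
python3 w.py; python3 - <<'E'
from h import *
d=ctrl.get_image('side')
cv2.imwrite('pics/c5.png',cv2.cvtColor(cv2.resize(d['img'][160:260,220:330],(660,600),interpolation=cv2.INTER_CUBIC),cv2.COLOR_RGB2BGR))
E
```

```text
tcp ang -64.5 housing -66.4 r 135.7 z 101.0 yaw err -0.8 F [ 0.4 -0.1 -1. ]
```

View pics/c5.png

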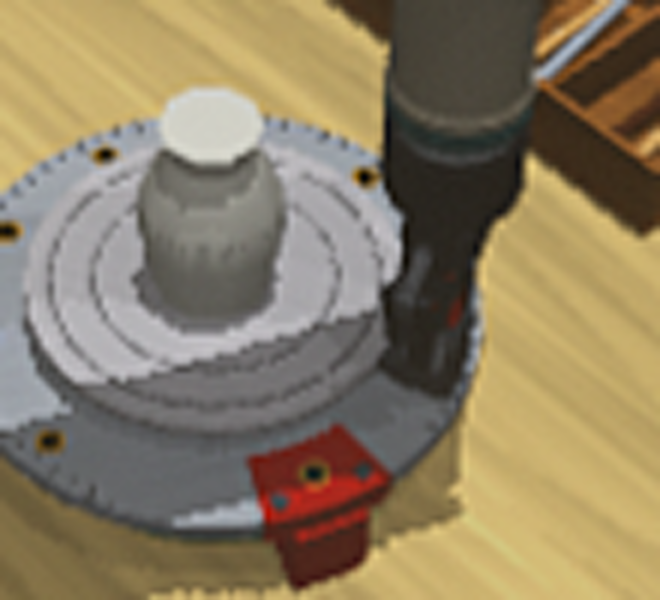

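step_arm(
  series=[
    [[0, 0, 0, 0, 0, 0, 0], [0, 0, 0, 0, 0, 0, 0], [0, 0, 0, 0, 0, 0, 0], [0, 0, 0, 0, 0, -0.1, 0], [0, 0, 0, 0, 0, -0.3, 0], [0, 0, 0, 0, 0, -0.3, 0], [0, 0, 0, 0, 0, -0.3, 0], [0, 0, 0, 0, 0, -0.3, 0], [0, 0, 0, 0, 0, 0, 0]],
  ],
)

```text
clock: 15.95
eef_pos: [566.3, -145.7, 302.2]
tool_rot: [3.131, 0.008, 2.001]
force: [0.4, 0.2, -0.5]
width: 85.5
gripper_force: 0.0
```

```bash
python3 - <<'E'
from h import *
print(ctrl.read_state()['eef_pos'])
d=ctrl.get_image('side')
im=d['img']
# expected knob top/bottom pixels: home(150/124) vs riding(160/134)
a=np.radians(-66.1);x,y=506+135*np.cos(a),-21.5+135*np.sin(a)
P=proj(d,[[x,y,z] for z in(116,124,150,134,160)]);print(P.round(1).tolist())
print(ctrl.recognise(d,'vase_mid')[:3])
h=cv2.cvtColor(im,cv2.COLOR_RGB2HSV);m=(((h[...,0]<6)|(h[...,0]>174))&(h[...,1]>150)&(h[...,2]>60)).astype(np.uint8)
n,l,st,c=cv2.connectedComponentsWithStats(m);print([(st[i].tolist(),c[i].round(1)) for i in range(1,n) if st[i,4]>12])
cv2.imwrite('pics/c6.png',cv2.cvtColor(cv2.resize(im[160:260,220:330],(660,600),interpolation=cv2.INTER_CUBIC),cv2.COLOR_RGB2BGR))
E
```

```text
[ 566.30930828 -145.65744915  302.16240061]
[[291.8, 213.2], [291.9, 211.6], [292.4, 206.5], [292.1, 209.7], [292.5, 204.5]]
[{'centre': [254.9, 196.6], 'score': 0.95}, {'centre': [263.2, 299.3], 'score': 0.81}, {'centre': [201.4, 174.5], 'score': 0.58}]
[([289, 204, 8, 11, 59], array([292.5, 208.6])), ([262, 231, 23, 20, 196], array([271.8, 239.6])), ([268, 245, 13, 6, 34], array([273.9, 247.6])), ([274, 249, 7, 7, 13], array([277.6, 252.5]))]
```

View pics/c6.png

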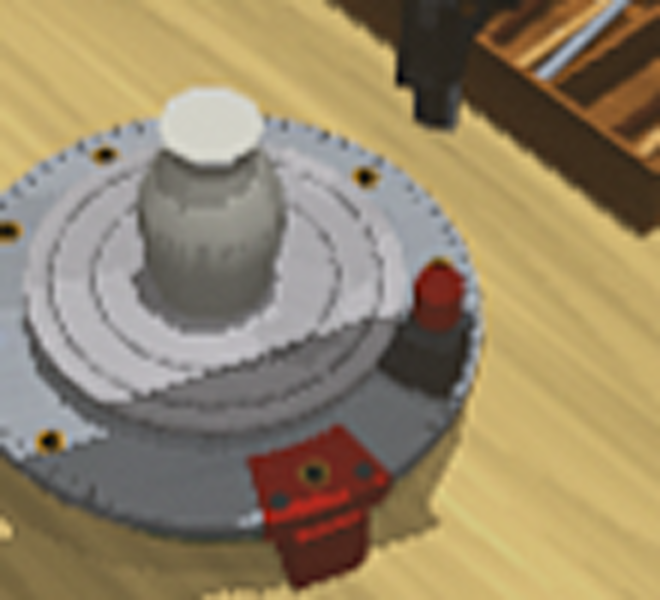

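```bash
python3 - <<'E'
from h import *
from scipy.optimize import least_squares
d=ctrl.get_image('side')
P=lambda a,z,r=135:proj(d,[[506+r*np.cos(np.radians(a)),-21.5+r*np.sin(np.radians(a)),z]])[0]
def fit(px):
    r=least_squares(lambda v:P(v[0],v[1])-px,[-80,137]);return r.x.round(1)
print('start (home)',fit(np.array([272.35,224.85])))
def red(im):
    h=cv2.cvtColor(im,cv2.COLOR_RGB2HSV);m=(((h[...,0]<6)|(h[...,0]>174))&(h[...,1]>150)&(h[...,2]>60)).astype(np.uint8)
    n,l,st,c=cv2.connectedComponentsWithStats(m);return [c[i] for i in range(1,n) if 40<st[i,4]<90 and st[i,1]<225]
for c in red(d['img']): print('now',c.round(1),fit(c))
d=ctrl.get_image('top');print([ (r['centre'],round(r['score'],2)) for r in ctrl.recognise(d,'vase_mid')[:3]])
E
```

```text
start (home) [-106.9  139. ]
now [292.6 208.7] [-64.2 133.8]
[([263.5, 189.2], 0.94), ([178.6, 203.9], 0.84), ([343.8, 250.6], 0.63)]
```

The knob reads 134 to 139 mm high, where fully home is 137 and riding on the plate is 147. So the pin has dropped, the vase is in place and the gripper is clear.

```bash
python3 -c "
from cell import ctrl
print(ctrl.finish_job())"
```

```text
the job is handed in; nothing more can be done
None
```

I handed the job in; no verdict came back. The wheel turned about 41° counter-clockwise to the first plate hole, the camera shows the knob at its fully-home height, the vase is still standing in the middle of the wheel, and the arm is clear.

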